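# Show the blue filter holder to the inspection camera

## Robot

A 7-joint arm with a two-finger parallel gripper is mounted at the origin on the work surface. World frame = base frame: x ahead of the robot, y to its left, z up, the work surface at z = 0. Lengths are in m, angles in rad, forces in N, time in s.
With the tool pointing down it reaches from about 0.4 to 0.75 m from the base axis. Payload 19.5 kg.
Tool frame: the origin (TCP) lies between the finger pads; the fingertips stand 19 mm ahead of it and the grasp point (between the pads) is the TCP (r.tip_reach is the distance from the TCP to the fingertips, in m); z points along the fingers, y is the line along which they close (so a half turn about z gives the same grasp; the last joint's range is limited). The gripper opens to 85 mm and grips with 20 to 120 N. Pads are 22 mm wide; open, the fingers measure 114 mm over their backs; the gripper's body (76 mm by 85 mm) begins 54 mm behind the grasp point. The pads swing forward as they close: fully open they stand 13 mm farther back than shut.
Start: joints at [1.081, 0.707, -0.028, 1.485, 0.022, 0.951, -0.075], TCP at [0.249, -0.518, 0.25] pointing down, gripper open.
Joint ranges: [-2.71, 2.71], [-0.32, 2.16], [-1.57, 1.52], [0, 2.45], [-1.46, 4.6], [0, 2.02], [-2.83, 2.83]. Speed limits (rad/s): [1.89, 1.89, 2.57, 2.57, 3.01, 3.01, 3.01].

## Interface

Orientations are given as a 3x3 rotation matrix whose columns are the frame's x, y, z axes.
In Python, from rig import sensors, optics, r gives the robot as it stands. The module is installed in compiled form; this text tells all that it offers.
- The arm moves only by the tool drive_tool, never from a script. Its argument "rows" is one flat list of numbers, 5 for each row, row after row: the shift along the world's x, y, z in cm, then the turn about the world's z in rad, then the opening, from 0 (shut) to 1 (fully open). In form: [tx, ty, tz, twist, gripper, tx, ty, tz, twist, gripper, ...]. A call has 1 to 8 rows; each row is the pose to reach, as a shift and turn from the pose commanded when the call began; what a row does not reach only later rows make up. A row lasts 1/8 s, in which the tool goes at most 62.5 mm and 10.7 degrees, less where a joint would pass 70% of its speed; a pose out of reach is approached as far as the arm can. A call with a gripper value outside its range is refused whole. The fingers move at their own pace and stop on an object; "newtons" is the grip in N (left out, the last holds). Time passes only in rows, so rows that repeat a pose let the fingers close. It gives the time, the measured TCP pose, the force, the opening and the grip force at its end, in the units of the state.
- sensors.read_state(): the state, without advancing time (a new reading comes with each control period).
- optics.capture(name): name is "scene" or "top"; returns a dict with "pixels" (384x512x3 uint8, red, green, blue), "camera_matrix" (3x3 intrinsics, pixels), "D" ([k1, k2, p1, p2, k3] as OpenCV has them; the pictures are not rectified), "R" (3x3) and "t" (3): a world point X has camera coordinates R X + t. Camera axes: x right, y down, z forward; pixel columns grow to the right and rows downward; lengths in m; the calibration is good to about 2 mm. A picture is of the moment at which its call begins. There is no depth.
- r.job_done(): hands the job in; it is judged then, once.
Trained networks look in a picture, given as the dict that the camera call returned (one of the last four; its "shot" number tells which), for a name from the list of things; names that differ only in an ending like _2 or _b are one class to them, and where a whole thing is asked for, a point or a joint stands for the part that bears it (a point fixed in the world has none). Each returns a list of dicts, best first, with "conf" (0 to 1); they miss things now and then, are a little off and sometimes report something else, mostly with a low value. They report only what shows in the picture. A call takes as long as a camera call.
- optics.masks_of(picture, label): "mask" (384x512 bool, what is visible of it) and "extent" ([left, top, width, height] in pixels, round what is visible of it).
The state is a dict: "time": time; "joint_positions": joint angles; "joint_vel": joint speeds; "joint_efforts": joint torques, N m; "ee_pos": TCP position; "tcp_rot": TCP orientation; "contact_force": force on the tool from outside, world axes, zero at the start; "torque": the same for the moment, N m; "width": opening from 0.0 (shut) to 1.0 (fully open); "finger_force": force on a finger pad.
Only numpy, scipy, OpenCV 4.12 (cv2) and the standard library are available. Lean on these libraries where they do the work, as an engineer would, in place of code of your own. Each camera call takes 0.05 s, during which the arm holds its last target. There are 200 camera calls.

## Task

Pull the drawer well open, take out the blue filter holder and hold it up in front of the inspection camera: upright, its round face square to the lens, centred on the lens and 12 cm from it. Finish while still holding it there, motionless and clear of the camera. Leave the drawer open with the other two holders standing in it, and do not knock the camera or the other things on the bench.

Things in the scene. Friction and masses are not known exactly. Their poses are not given: they have to be found in the camera images.
- cab_drawer0 (a joint): how far the drawer is pulled out, m: 0 closed (as at the start), 0.197 at the stop; it runs easily (about 1 N) and stays where left. Pulled out 0.12 or more, there is room to reach in from above. Top of its front about 133 mm above the bench, side walls about 123 mm
- rack (a point): grey rack in the drawer (moves with it), 50 x 260 x 18 mm, origin under its centre, with three pockets in a row along the unit's y, 80 mm apart, 18 mm deep, 1 mm play all round, in which the holders stand on the drawer's floor 22 mm above the bench (tops of the tabs at 120 mm). The row lies 42 mm behind the inside of the drawer's front
- cab_drawer0_handle (a point): middle of the drawer's steel bar handle: round bar 11 mm thick, 120 mm long, level, 107 mm above the bench, 35 mm out from the orange-brown drawer front (29 mm free behind it). Drawer unit: white, fixed, 280 deep x 340 wide x 145 mm high. Frame as the unit's, moves with the drawer: y along the bar, the drawer slides out along -x, z up
- blue_disc (a point): the BLUE round filter holder: disc 47 mm across, 14 thick, white filter on both (alike) faces, on a foot 30 x 14 x 20 mm, with a flat tab on top 20 wide (y) x 14 thick (x) x 36 mm tall. Point: centre of the disc, 39 mm above the foot's underside; x goes through the two faces, z up along the tab. The tab runs from 23 to 59 mm above this point; best gripped 43 mm above it, across its 14 or 20 mm
- red_disc (a point): the RED holder, otherwise like the blue one; stays in the drawer
- yellow_disc (a point): the YELLOW holder, otherwise like the blue one; stays in the drawer
- camera: inspection camera stand, fixed: grey base 120 x 120 x 16 mm, aluminium column 22 mm thick and 340 mm high, 60 mm behind (+x of) the origin, carrying a white camera head (62 x 52 x 52 mm) whose height is set differently each time and held by friction. Origin on the bench below the head; the camera looks along the stand's own -x
- lens (a point): centre of the front glass of the camera's black lens barrel (40 mm across), 50 mm ahead of the stand's origin, 190 to 250 mm above the bench. The camera looks level along -x of this frame; z is up
- flask: conical flask, stoppered, 124 mm across at the foot, 185 mm high; origin under its centre; bystander
- wash_bottle: white bottle with green cap, 64 mm across, 150 mm high; origin under its centre; bystander
- jar: open glass jar, 72 mm across, 70 mm high; origin under its centre; bystander
- dish1: grey dish with a white filter on top, 90 mm across, 22 mm high; origin under its centre; bystander
- dish2: another such dish; bystander
- tub: orange lidded tub, 86 mm across, 58 mm high; origin under its centre; bystander
- blue: the blue filter holder itself, 98 mm tall, about 60 g (see blue_disc); origin: centre of the underside of its foot

How it is judged:
By the outcome, as a careful person would: the job done as asked, in the order asked, and still so for the second after the job is handed in, while the arm keeps its last pose, push and grip.
It also fails if it takes over 58 s, if anything falls off the work surface, if the arm or the gripper's body presses on something with over 40 N, if the wrist force passes 120 N, or if a joint passes its speed limit or range.

## Working session

There is one attempt and no reset: what is moved stays moved. The work goes in short steps, Python scripts to look and compute and a tool call to move; the robot and the scene stay as the last step left them, time stands still between calls to the robot, and variables do not carry over. Pictures are saved under pics/ and viewed, at most 10 in all, crops included, and the job is handed in when it is done.

Besides the shell and the picture viewer there is one more tool, called as a command line: name --argument value ..., lists and objects as JSON in quotes. drive_tool: Moves the arm, as the interface text tells. Its arguments: {"type":"object","properties":{"rows":{"type":"array","items":{"type":"number"}},"newtons":{"type":"number"}},"required":["rows"]}

```bash
mkdir -p pics
python3 - <<'E'
from rig import sensors, optics, r
import cv2, numpy as np, pickle
s=sensors.read_state(); print({k:np.round(v,3).tolist() for k,v in s.items()}, r.tip_reach)
names=["cab_drawer0","cab_drawer0_handle","blue_disc","red_disc","yellow_disc","camera","lens","flask","wash_bottle","jar","dish1","tub","rack"]
for c in ["scene","top"]:
    p=optics.capture(c); cv2.imwrite(f"pics/{c}0.png",p["pixels"][:,:,::-1])
    print(c,np.round(p["camera_matrix"],1).tolist(),np.round(p["D"],3),np.round(p["R"],3).tolist(),np.round(p["t"],3), "pos",np.round(-np.array(p["R"]).T@p["t"],3))
    for n in names:
        try:
            for d in optics.masks_of(p,n)[:2]:
                ys,xs=np.nonzero(d["mask"]); print(n,round(d["conf"],2),d["extent"],xs.mean().round(1),ys.mean().round(1))
        except Exception as e: print(n,e)
E
```

```text
{'time': 0.0, 'joint_positions': [1.081, 0.707, -0.028, 1.485, 0.022, 0.951, -0.075], 'joint_vel': [-0.002, -0.0, -0.001, 0.0, -0.001, 0.001, 0.0], 'joint_efforts': [0.0, -88.32, 1.235, -23.616, 0.017, 0.007, 0.0], 'ee_pos': [0.249, -0.518, 0.25], 'tcp_rot': [[0.901, 0.433, -0.0], [0.433, -0.901, 0.001], [-0.0, -0.001, -1.0]], 'contact_force': [0.603, 0.166, 0.72], 'torque': [-0.013, -0.006, -0.021], 'finger_force': 0.0, 'width': 1.006} 0.019
scene [[377.2, 0.0, 250.0], [0.0, 377.2, 187.9], [0.0, 0.0, 1.0]] [-0.056  0.     0.     0.     0.   ] [[0.422, 0.907, -0.006], [0.659, -0.311, -0.685], [-0.623, 0.285, -0.728]] [-0.26  -0.256  1.857] pos [ 1.436 -0.374  1.176]
cab_drawer0 0.73 [250.3, 188.4, 31.5, 13.3] 268.7 192.5
cab_drawer0_handle 0.59 [229.6, 185.3, 53.9, 38.1] 262.7 195.2
red_disc 0.23 [233.4, 184.6, 50.4, 25.8] 269.2 192.9
camera 0.76 [125.7, 209.3, 58.4, 82.2] 152.9 250.8
lens 0.65 [131.7, 218.9, 46.1, 32.3] 151.5 232.2
flask 0.72 [338.8, 145.9, 28.6, 43.0] 352.8 172.2
wash_bottle 0.53 [312.1, 133.9, 19.6, 29.1] 321.5 147.9
jar 0.51 [277.2, 142.4, 14.8, 21.1] 282.3 152.8
[... 499 characters left out ...]
98.4, 168.8, 82.7, 23.7] 239.6 178.7
cab_drawer0_handle 0.98 [192.9, 168.1, 89.7, 21.0] 238.7 178.6
camera 0.6 [344.3, 152.3, 56.4, 45.8] 365.8 175.1
lens 0.82 [351.1, 153.5, 40.0, 22.8] 370.4 166.4
lens 0.7 [370.9, 228.2, 22.4, 21.2] 384.3 238.1
flask 0.89 [118.3, 167.2, 36.0, 29.1] 136.2 181.7
wash_bottle 0.71 [125.1, 218.8, 23.4, 17.5] 137.9 227.7
wash_bottle 0.57 [369.5, 230.9, 27.6, 17.1] 384.2 238.6
jar 0.54 [163.5, 237.0, 27.5, 22.6] 178.9 247.7
jar 0.26 [277.1, 230.0, 23.2, 24.6] 290.4 242.2
dish1 0.98 [317.8, 245.5, 23.6, 22.9] 327.9 254.6
dish1 0.7 [278.5, 229.6, 25.3, 23.8] 290.2 242.2
tub 0.65 [369.4, 230.5, 27.4, 18.8] 384.1 238.0
rack 0.87 [192.1, 169.0, 95.1, 22.7] 239.3 178.4
```

Run:
```python
import cv2
a=cv2.imread("pics/top0.png")[100:300,90:430]; cv2.imwrite("pics/top0c.png",cv2.resize(a,None,fx=2.35,fy=2.35,interpolation=cv2.INTER_CUBIC))
a=cv2.imread("pics/scene0.png")[100:320,80:400]; cv2.imwrite("pics/scene0c.png",cv2.resize(a,None,fx=2.5,fy=2.5,interpolation=cv2.INTER_CUBIC))
```

```text
(no output)
```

View pics/top0c.png

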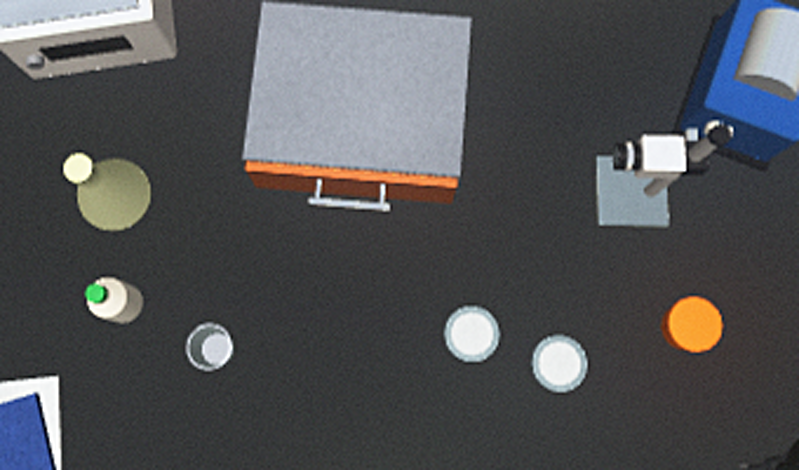

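View pics/scene0c.png

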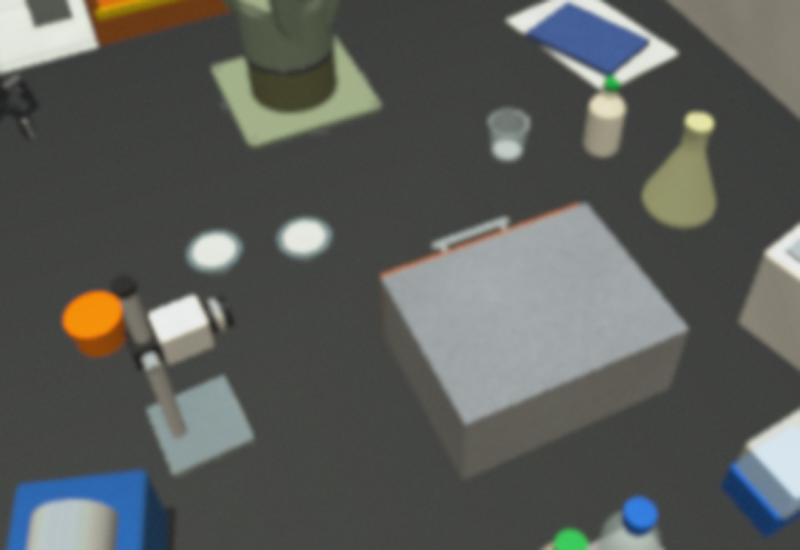

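```bash
cat > h.py <<'E'
import numpy as np, cv2
def load(p): return [np.array(p[k],float) for k in("camera_matrix","D","R","t")]
def ray(c,uv):
    K,D,R,t=c; n=cv2.undistortPoints(np.array([[uv]],float),K,D)[0,0]
    d=R.T@np.array([n[0],n[1],1]); return -R.T@t,d/np.linalg.norm(d)
def atz(c,uv,z):
    o,d=ray(c,uv); return o+d*(z-o[2])/d[2]
def tri(c1,u1,c2,u2):
    o1,d1=ray(c1,u1);o2,d2=ray(c2,u2)
    s=np.linalg.lstsq(np.c_[d1,-d2],o2-o1,rcond=None)[0]; a=o1+s[0]*d1;b=o2+s[1]*d2
    return (a+b)/2,np.linalg.norm(a-b)
def proj(c,X): return cv2.projectPoints(np.array(X,float).reshape(-1,3),cv2.Rodrigues(c[2])[0],c[3],c[0],c[1])[0][:,0]
E
python3 - <<'E'
from rig import optics
from h import *
np.set_printoptions(precision=4,suppress=True)
P=optics.capture("top");T=load(P);S=load(optics.capture("scene"))
t=lambda x,y:(x/2.35+90-.3,y/2.35+100-.3); s=lambda x,y:(x/2.5+80-.3,y/2.5+100-.3)
# handle bar by brightness
g=P["pixels"].astype(int); sub=g[180:194,215:262]; m=(sub.min(2)>110); ys,xs=np.nonzero(m); print("bar px",xs.min()+215,xs.max()+215)
for n,a,z in [("bar",t(310,202),.107),("bar",t(388,206),.107),("topf",t(243,158),.145),("topf",t(461,176),.145),("topb",t(260,3),.145),("topb",t(471,18),.145),
 ("base",t(597,157),.016),("base",t(597,226),.016),("base",t(669,226),.016)]: print(n,a,atz(T,a,z))
for n,a,b in [("lens",t(616,157),s(228,314)),("bar1",t(310,202),s(505,222)),("bar2",t(388,206),s(438,245)),("headtop far",t(641,136),s(205,297)),("coltop",t(718,131),s(124,286))]: print(n,*tri(T,a,S,b))
print("tub",atz(T,t(694,324),.058),"dishes",atz(T,t(472,333),.022),atz(T,t(560,363),.022),"flask foot",atz(T,t(113,194),0.02))
E
```

```text
bar px 221 255
bar (221.61489361702127, 185.65744680851063) [0.5722 0.1547 0.107 ]
bar (254.80638297872338, 187.3595744680851) [0.5768 0.031  0.107 ]
topf (193.10425531914893, 166.9340425531915) [0.6244 0.2619 0.145 ]
topf (285.87021276595743, 174.5936170212766) [ 0.6259 -0.0782  0.145 ]
topb (200.3382978723404, 100.97659574468085) [0.8854 0.2672 0.145 ]
topb (290.1255319148936, 107.35957446808511) [ 0.8898 -0.0753  0.145 ]
base (343.7425531914893, 166.50851063829788) [ 0.7142 -0.3152  0.016 ]
base (343.7425531914893, 195.87021276595743) [ 0.5939 -0.3199  0.016 ]
base (374.38085106382977, 195.87021276595743) [ 0.6047 -0.4404  0.016 ]
lens [ 0.6563 -0.2979  0.217 ] 0.0019173806291168862
bar1 [0.5735 0.156  0.1026] 0.0018273565942551618
bar2 [0.5775 0.0348 0.1102] 0.008228277819161056
headtop far [ 0.6707 -0.3189  0.2794] 0.0022952379807924077
coltop [ 0.6669 -0.4039  0.3402] 0.0009265729242486686
tub [ 0.4394 -0.4707  0.058 ] dishes [ 0.3965 -0.1225  0.022 ] [ 0.3612 -0.2677  0.022 ] flask foot [0.575 0.498 0.02 ]
```

```bash
cat >> h.py <<'E'
def warp(c,img,z,x0,x1,y0,y1,mm=1.):
    # rows: x decreasing downward, cols: y decreasing to the right
    xs=np.arange(x1,x0,-mm/1000); ys=np.arange(y1,y0,-mm/1000)
    Y,X=np.meshgrid(ys,xs); p=proj(c,np.c_[X.ravel(),Y.ravel(),0*X.ravel()+z]).astype(np.float32).reshape(X.shape+(2,))
    return cv2.remap(img,p[...,0],p[...,1],cv2.INTER_CUBIC)
E
python3 - <<'E'
from rig import optics
from h import *
np.set_printoptions(precision=4,suppress=True)
P=optics.capture("top");T=load(P);I=np.ascontiguousarray(P["pixels"][:,:,::-1])
def edge(W,x1,y1,rows,cols,axis):
    g=cv2.GaussianBlur(cv2.cvtColor(W,cv2.COLOR_BGR2GRAY),(5,5),0).astype(float)
    d=np.abs(np.diff(g,axis=axis))[rows[0]:rows[1],cols[0]:cols[1]]; k=d.argmax(axis)
    if axis==0: a=np.arange(len(k))+cols[0]; b=k+rows[0]+.5
    else: a=np.arange(len(k))+rows[0]; b=k+cols[0]+.5
    for _ in range(5):
        f=np.polyfit(a,b,1); e=np.abs(np.polyval(f,a)-b); ok=e<max(1.5,2*np.median(e)); a,b=a[ok],b[ok]
    return f,len(a)
W=warp(T,I,.016,.56,.74,-.48,-.26); 
# base: left edge (y~-.317): col ~57 ; bottom edge x~.6: row~140
print("base left", edge(W,0,0,(50,130),(40,75),1)); print("base bottom",edge(W,0,0,(125,155),(65,175),0)); print("right",edge(W,0,0,(100,130),(165,195),1))
W2=warp(T,I,.145,.55,.92,-.12,.31)
# front edge x~.625 -> row 295 ; cols y .31 -> 0 ; y=.262 col 48 ; y=-.078 col 388
print("unit left",edge(W2,0,0,(50,280),(30,65),1)); print("unit right",edge(W2,0,0,(50,280),(370,405),1)); print("back",edge(W2,0,0,(15,50),(60,370),0))
W3=warp(T,I,.107,.53,.63,0,.2)
g=cv2.cvtColor(W3,cv2.COLOR_BGR2GRAY); m=(g>100).astype(np.uint8); m[:30]=0
n,l,st,ce=cv2.connectedComponentsWithStats(m); i=1+st[1:,4].argmax(); ys,xs=np.nonzero(l==i); print("bar",cv2.minAreaRect(np.c_[xs,ys].astype(np.float32)),st[i])
out=np.zeros((380,660,3),np.uint8); out[:W.shape[0],:W.shape[1]]=W; out[:370,225:655]=W2; out[200:300,:200]=W3
cv2.imwrite("pics/w.png",out)
E
```

```text
base left (array([ 0.073 , 50.3262]), 80)
base bottom (array([ -0.0624, 146.9333]), 109)
right (array([  0.1333, 163.6085]), 30)
unit left (array([ 0.0042, 45.1763]), 230)
unit right (array([  0.0052, 384.8121]), 230)
back (array([-0.0068, 31.1845]), 295)
bar ((106.49998474121094, 46.0), (130.99996948242188, 31.999996185302734), 0.0) [  41   30  132   33 2068]
```

View pics/w.png

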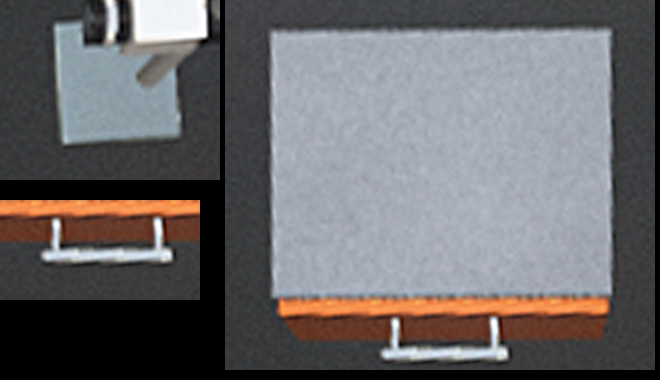

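drive_tool --rows '[32.5,61.2,0,1.127,0.35,32.5,61.2,0,1.127,0.35,32.5,61.2,0,1.127,0.35,32.5,61.2,0,1.127,0.35,32.5,61.2,0,1.127,0.35,32.5,61.2,0,1.127,0.35,32.5,61.2,0,1.127,0.35,32.5,61.2,0,1.127,0.35]'

```text
time: 2.55
ee_pos: [0.4842, -0.0749, 0.2504]
tcp_rot: [[-0.004, 1.0, 0.0], [1.0, 0.004, -0.0], [-0.0, 0.0, -1.0]]
contact_force: [-0.3, -0.2, 0.6]
width: 0.356
finger_force: 0.0
```

drive_tool --rows '[9,16.9,0,0,0.35,9,16.9,0,0,0.35,9,16.9,0,0,0.35,9,16.9,-2,0,0.35,9,16.9,-4,0,0.35,9,16.9,-5,0,0.35,9,16.9,-5,0,0.35]'

```text
time: 3.42
ee_pos: [0.5734, 0.0922, 0.2001]
tcp_rot: [[-0.004, 1.0, -0.001], [1.0, 0.004, -0.0], [-0.0, -0.001, -1.0]]
contact_force: [0.9, -0.4, 1.1]
width: 0.349
finger_force: 0.0
```

```bash
cat > look.py <<'E'
import sys
from rig import optics,sensors
from h import *
np.set_printoptions(precision=4,suppress=True)
tag=sys.argv[1]; b=[int(v) for v in sys.argv[2:10]]
out=[]
for n,c in zip(("top","scene"),(b[:4],b[4:])):
    P=optics.capture(n); I=np.ascontiguousarray(P["pixels"][:,:,::-1]); cv2.imwrite(f"pics/{tag}_{n}_full.png",I)
    a=I[c[1]:c[3],c[0]:c[2]]; out.append(cv2.resize(a,(400,int(400*a.shape[0]/a.shape[1])),interpolation=cv2.INTER_CUBIC))
h=max(o.shape[0] for o in out)
cv2.imwrite(f"pics/{tag}.png",np.hstack([np.vstack([o,np.zeros((h-o.shape[0],400,3),np.uint8)]) for o in out]))
print(sensors.read_state()["ee_pos"])
E
python3 look.py a 190 120 290 220 210 150 310 250
```

```text
[0.5737 0.0923 0.201 ]
```

View pics/a.png

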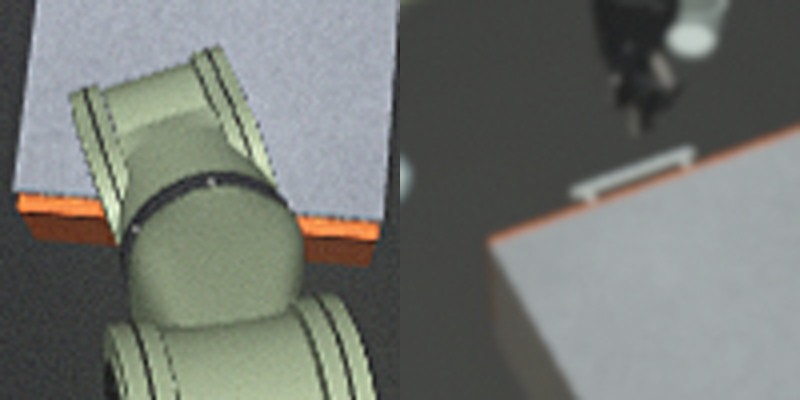

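The top view has the arm hiding the handle; in the scene view the fingertips (crop ~635,130) hang just above the bar (~640,172). Descending.

drive_tool --rows '[0.1,0.1,-4,0,0.35,0.1,0.1,-6,0,0.35,0.1,0.1,-7.5,0,0.35,0.1,0.1,-9,0,0.35,0.1,0.1,-9,0,0.35]'

```text
time: 4.15
ee_pos: [0.5746, 0.0933, 0.1099]
tcp_rot: [[-0.004, 1.0, -0.0], [1.0, 0.004, 0.0], [0.0, -0.0, -1.0]]
contact_force: [-0.3, -1.4, 0.4]
width: 0.352
finger_force: 0.0
```

drive_tool --rows '[0,0,0,0,0,0,0,0,0,0,0,0,0,0,0,0,0,0,0,0]' --newtons 25

```text
time: 4.65
ee_pos: [0.5747, 0.0934, 0.1106]
tcp_rot: [[-0.004, 1.0, 0.001], [1.0, 0.004, 0.0], [0.0, 0.001, -1.0]]
contact_force: [-0.6, -0.6, 5.1]
width: 0.116
finger_force: 24.8
```

drive_tool --rows '[-1.5,0,0,0,0,-4,0,0,0,0,-7,0,0,0,0,-10,0,0,0,0,-13,-0.1,0,0,0,-16,-0.1,0,0,0,-17.5,-0.1,0,0,0,-17.5,-0.1,0,0,0]'

```text
time: 5.65
ee_pos: [0.3989, 0.0923, 0.1105]
tcp_rot: [[-0.005, 1.0, -0.001], [1.0, 0.005, -0.0], [-0.0, -0.001, -1.0]]
contact_force: [-1.4, -1.1, 9.4]
width: 0.114
finger_force: 26.1
```

drive_tool --rows '[0,0,0,0,0.35,0,0,0,0,0.35,0,0,0,0,0.35,0,0,5,0,0.35,0,0,10,0,0.35,0,0,14,0,0.35,3,-6,15,0,0.4,5,-12,15,0,0.4]'

```text
time: 6.65
ee_pos: [0.4485, -0.0234, 0.2611]
tcp_rot: [[-0.005, 1.0, 0.002], [1.0, 0.005, 0.0], [0.0, 0.002, -1.0]]
contact_force: [0.7, 0.8, -0.6]
width: 0.4
finger_force: 0.0
```

drive_tool --rows '[2,-6,0,0,0.4,4,-12,0,0,0.4,5,-18,0,0,0.4,5,-20,0,0,0.4,5,-20,0,0,0.4]'

```text
time: 7.28
ee_pos: [0.4971, -0.2229, 0.2598]
tcp_rot: [[-0.002, 1.0, -0.001], [1.0, 0.002, 0.0], [0.0, -0.001, -1.0]]
contact_force: [0.1, 0.8, -0.3]
width: 0.4
finger_force: 0.0
```

```bash
python3 look.py b 180 120 300 240 210 120 330 240
```

```text
[ 0.4976 -0.2208  0.2603]
```

View pics/b.png

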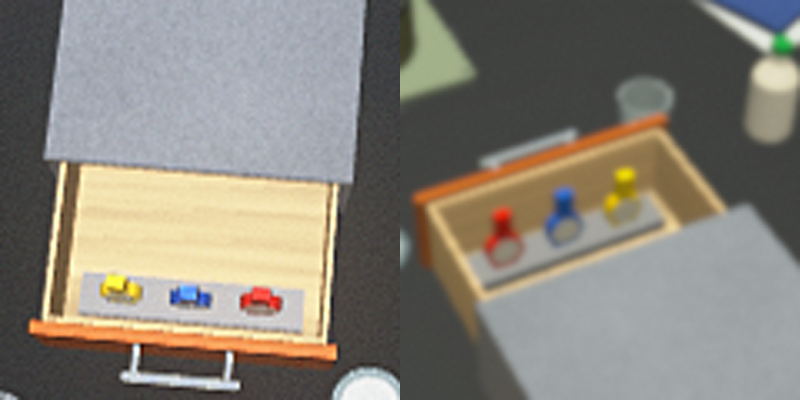

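Drawer is open, all three holders are standing: blue at top-crop (190,295), i.e. about pixel (237,208), in the middle between yellow (121,290) and red (262,300).

```bash
cat > fit.py <<'E'
from h import *
def boxes(R3,c):
    # holder silhouette points: disc, foot, tab relative to disc centre c
    a=np.linspace(0,2*np.pi,40)
    d=[np.c_[np.full(40,sx),.0235*np.cos(a),.0235*np.sin(a)] for sx in(-.007,.007)]
    bx=lambda h,z0,z1:np.array([[x,y,z] for x in(-.007,.007) for y in(-h,h) for z in(z0,z1)])
    return [np.vstack(d)@R3.T+c, bx(.015,-.039,-.019)@R3.T+c, bx(.010,.020,.059)@R3.T+c]
def render(cam,c,yaw,shape=(384,512),S=4,parts=(0,1,2)):
    R3=cv2.Rodrigues(np.array([0,0,float(yaw)]))[0]; m=np.zeros((shape[0]*S,shape[1]*S),np.uint8)
    B=boxes(R3,np.array(c))
    for i in parts:
        p=((proj(cam,B[i])+.5)*S).astype(np.int32); cv2.fillConvexPoly(m,cv2.convexHull(p),1)
    return cv2.resize(m.astype(np.float32),(shape[1],shape[0]),interpolation=cv2.INTER_AREA)
E
python3 - <<'E'
from rig import optics
from fit import *
from scipy.optimize import minimize
np.set_printoptions(precision=4,suppress=True)
cams={}
for n in("top","scene"):
    P=optics.capture(n); cams[n]=(P,load(P))
for lab,col in(("blue_disc",(95,130)),("yellow_disc",(20,35)),("red_disc",(170,8))):
    ms={}
    for n,(P,c) in cams.items():
        hsv=cv2.cvtColor(P["pixels"],cv2.COLOR_RGB2HSV); h=hsv[...,0]; m=((h>=col[0])&(h<=col[1])) if col[0]<col[1] else ((h>=col[0])|(h<=col[1]))
        m&=(hsv[...,1]>110); 
        d=optics.masks_of(P,lab)
        if d: print(lab,n,d[0]["conf"],d[0]["extent"])
        # tab only: color pixels inside window round expected
        y0={"blue_disc":.093,"yellow_disc":.173,"red_disc":.013}[lab]
        u=proj(c,[[.485,y0,.09]])[0].astype(int); w=np.zeros(m.shape,bool); w[u[1]-11:u[1]+12,u[0]-10:u[0]+11]=1; 
        k=cv2.morphologyEx((m&w).astype(np.uint8),cv2.MORPH_CLOSE,np.ones((5,5))); ms[n]=k.astype(np.float32)
        print(n,u,k.sum(), np.argwhere(k).min(0),np.argwhere(k).max(0))
    f=lambda v:sum(((cv2.GaussianBlur(render(cams[n][1],(v[0],v[1],.061),v[2]),(0,0),1)-cv2.GaussianBlur(ms[n],(0,0),1))**2).sum() for n in ms)
    for ns in(["top"],["top","scene"]):
        g=lambda v:sum(((cv2.GaussianBlur(render(cams[n][1],(v[0],v[1],.061),.005),(0,0),1)-cv2.GaussianBlur(ms[n],(0,0),1))**2).sum() for n in ns)
        q=minimize(g,[.485,y0],method="Nelder-Mead",options=dict(initial_simplex=[[.485,y0],[.495,y0],[.485,y0+.01]],xatol=2e-4)); print(lab,ns,q.x,q.fun)
E
```

```text
blue_disc top 0.57 [232.6, 206.0, 11.9, 7.3]
top [235 210] 44 [204 231] [210 242]
blue_disc scene 0.27 [234.2, 184.6, 15.0, 15.9]
scene [257 181] 46 [177 255] [189 261]
blue_disc ['top'] [0.5034 0.0939] 14.986333847045898
blue_disc ['top', 'scene'] [0.4995 0.0949] 98.61196899414062
yellow_disc top 0.59 [189.0, 168.6, 94.4, 70.1]
top [214 209] 52 [204 210] [209 221]
scene [274 175] 123 [168 270] [184 281]
yellow_disc ['top'] [0.4978 0.1731] 9.050331115722656
yellow_disc ['top', 'scene'] [0.4928 0.1733] 79.62515258789062
red_disc top 0.43 [254.0, 206.5, 8.4, 8.2]
top [257 212] 49 [208 252] [213 263]
scene [238 187] 75 [183 235] [196 245]
red_disc ['top'] [0.4985 0.0126] 11.824167251586914
red_disc ['top', 'scene'] [0.4958 0.0143] 76.37125396728516
```

drive_tool --rows '[0.1,31.5,0,0.002,0.4,0.1,31.5,0,0.002,0.4,0.1,31.5,0,0.002,0.4,0.1,31.5,0,0.002,0.4,0.1,31.5,0,0.002,0.4,0.1,31.5,-4,0.002,0.4,0.1,31.5,-8,0.002,0.4,0.1,31.5,-8,0.002,0.4]'

```text
time: 8.78
ee_pos: [0.4976, 0.093, 0.1788]
tcp_rot: [[-0.007, 1.0, -0.004], [1.0, 0.007, -0.001], [-0.001, -0.004, -1.0]]
contact_force: [0.2, -0.4, 1.9]
width: 0.404
finger_force: 0.0
```

```bash
python3 look.py c 180 120 300 240 220 130 300 210
```

```text
[0.4988 0.093  0.1813]
```

View pics/c.png

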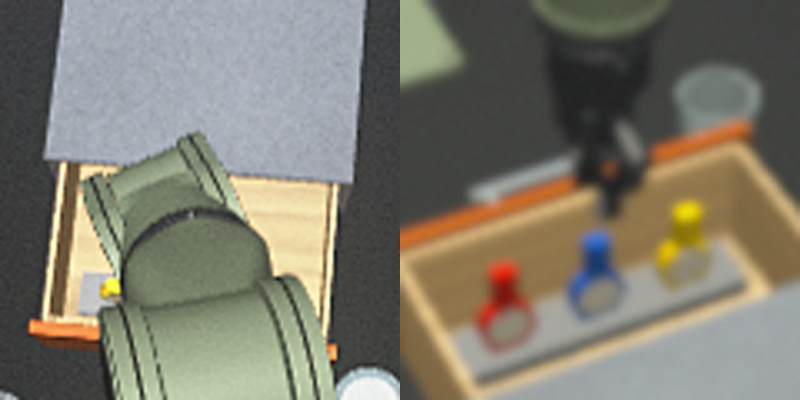

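Right view: fingers hang right over the blue tab (tip ~ (610,210), tab top ~ (597,240)). Descend and grip.

drive_tool --rows '[0,0.05,-2.5,0,0.4,0,0.05,-4.5,0,0.4,0,0.05,-6,0,0.4,0,0.05,-7.4,0,0.4,0,0.05,-7.4,0,0.4]'

```text
time: 9.5
ee_pos: [0.4987, 0.0934, 0.1064]
tcp_rot: [[-0.006, 1.0, -0.0], [1.0, 0.006, -0.0], [-0.0, -0.0, -1.0]]
contact_force: [0.6, 0.1, 0.2]
width: 0.404
finger_force: 0.0
```

drive_tool --rows '[0,0,0,0,0.25,0,0,0,0,0.2,0,0,0,0,0.1,0,0,0,0,0,0,0,0,0,0,0,0,0,0,0]' --newtons 30

```text
time: 10.25
ee_pos: [0.4988, 0.0935, 0.1067]
tcp_rot: [[-0.006, 1.0, 0.001], [1.0, 0.006, 0.0], [0.0, 0.001, -1.0]]
contact_force: [-0.3, 0.3, 7.5]
width: 0.159
finger_force: 31.1
```

drive_tool --rows '[0,0,1,0,0,0,0,3,0,0,0,0,6,0,0,0,0,10,0,0,0,0,14,0,0,0,0,17,0,0,0,0,18,0,0,0,0,18,0,0]'

```text
time: 11.25
ee_pos: [0.4984, 0.0934, 0.2863]
tcp_rot: [[-0.006, 1.0, 0.0], [1.0, 0.006, 0.0], [0.0, 0.0, -1.0]]
contact_force: [0.6, -1.0, -0.8]
width: 0.157
finger_force: 30.0
```

```bash
python3 look.py d 180 120 300 240 220 90 320 190
```

```text
[0.4982 0.0933 0.2853]
```

View pics/d.png

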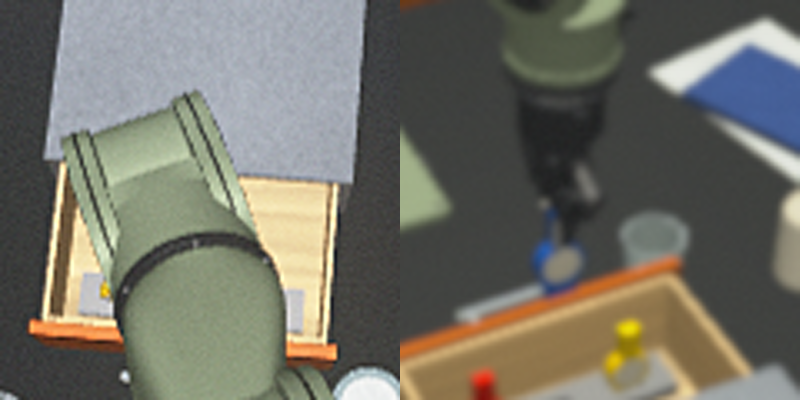

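```bash
cat > held.py <<'E'
from rig import optics,sensors
from h import *
np.set_printoptions(precision=4,suppress=True)
def blob(P,uv,w=12):
    """centroid of the pale filter near uv, enclosed by blue"""
    I=P["pixels"].astype(int); m=((I[...,0]-I[...,2]>-25)&(I.sum(2)>300)).astype(np.uint8)
    W=np.zeros_like(m); W[int(uv[1])-w:int(uv[1])+w+1,int(uv[0])-w:int(uv[0])+w+1]=1
    n,l,st,ce=cv2.connectedComponentsWithStats(m*W,connectivity=4); 
    i=min(range(1,n),key=lambda k:np.hypot(*(ce[k]-uv))-st[k,4]**.5); return ce[i],st[i]
E
python3 - <<'E'
from held import *
s=sensors.read_state(); tcp=np.array(s["ee_pos"])
P=optics.capture("scene"); S=load(P)
c,st=blob(P,(260.5,156)); print(c,st)
o,d=ray(S,c); X=o+d*(tcp[0]+.007-o[0])/d[0]; print("face centre",X,"rel tcp",X-tcp)
print("expected px",proj(S,tcp+[.007,0,-.043]), "from eye (262,157)?", [ (o:=ray(S,(260.5,156)))[0]+o[1]*(tcp[0]+.007-o[0][0])/o[1][0]])
d=optics.masks_of(P,"blue"); print([(x["conf"],x["extent"]) for x in d])
I=P["pixels"]; cv2.imwrite("pics/e.png",cv2.resize(I[120:180,230:290,::-1],None,fx=9,fy=9,interpolation=cv2.INTER_CUBIC))
E
```

```text
[260.082  155.8361] [256 152   9   9  61]
face centre [0.5052 0.0945 0.2415] rel tcp [ 0.007   0.0012 -0.0438]
expected px [[259.79   155.7601]] from eye (262,157)? [array([0.5052, 0.0963, 0.24  ])]
[(0.56, [254.1, 150.1, 12.6, 15.8])]
```

View pics/e.png

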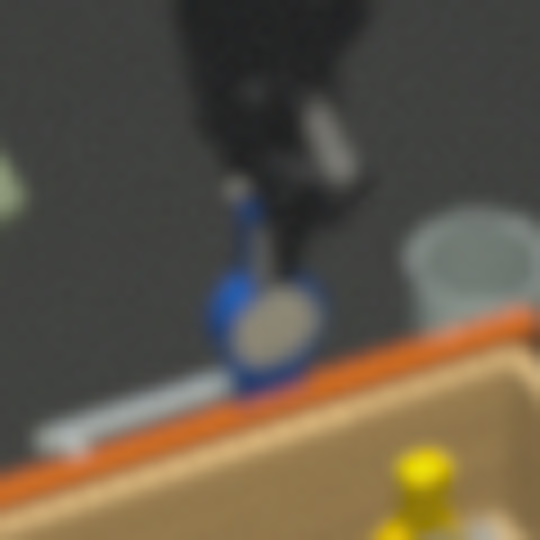

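The holder hangs upright below the fingers, filter face centre at pixel (260,156), as expected for the grasp (within ~1 mm). Next refine the lens pose.

Run:
```python
from h import *
from rig import optics
from scipy.optimize import minimize
np.set_printoptions(precision=4,suppress=True)
D={n:optics.capture(n) for n in("top","scene")}; C={n:load(D[n]) for n in D}
win={"top":(335,145,400,200),"scene":(120,205,185,300)}
M={}
for n,P in D.items():
    I=P["pixels"].astype(int); m=(I.min(2)>150)|((I.min(2)>105)&(np.ptp(I,axis=2)<30)) if n=="scene" else (I.min(2)>185)
    w=np.zeros(m.shape,bool); a=win[n]; w[a[1]:a[3],a[0]:a[2]]=1
    k=cv2.morphologyEx((m&w).astype(np.uint8),cv2.MORPH_OPEN,np.ones((4,4))); nn,l,st,ce=cv2.connectedComponentsWithStats(k)
    print(n,[(s.tolist()) for s in st[1:]])
def frame(x,y,z,yaw):
    f=np.array([-np.sin(yaw),np.cos(yaw),0]); g=np.array([np.cos(yaw),np.sin(yaw),0]); return np.array([x,y,z]),f,g
def circ(o,f,g,r,back=0):
    a=np.linspace(0,2*np.pi,60); return o-f*back+r*(np.cos(a)[:,None]*g+np.sin(a)[:,None]*np.array([0,0,1]))
o,f,g=frame(.656,-.2975,.217,np.radians(3.9))
ims=[]
for n,(x0,y0,x1,y1) in (("top",(335,145,395,200)),("scene",(125,205,185,260))):
    S=6; im=cv2.resize(np.ascontiguousarray(D[n]["pixels"][y0:y1,x0:x1,::-1]),None,fx=S,fy=S,interpolation=cv2.INTER_CUBIC)
    for back,col in((0,(0,0,255)),):
        p=((proj(C[n],circ(o,f,g,.02,back))-[x0,y0]+.5)*S).astype(int); cv2.polylines(im,[p],True,col,1)
    for b0 in(.03,):
      for bb in (b0,b0+.062):
        q=[o-f*bb+g*sx*.026+np.array([0,0,sz*.026]) for sx,sz in((1,1),(1,-1),(-1,-1),(-1,1))]
        p=((proj(C[n],q)-[x0,y0]+.5)*S).astype(int); cv2.polylines(im,[p],True,(0,255,0),1)
    ims.append(im)
cv2.imwrite("pics/lens.png",np.hstack(ims))
```

```text
top [[365, 159, 18, 15, 265]]
scene [[163, 206, 4, 4, 16], [140, 219, 26, 27, 481], [165, 222, 5, 6, 26], [138, 242, 6, 7, 38], [140, 252, 42, 38, 985]]
```

View pics/lens.png

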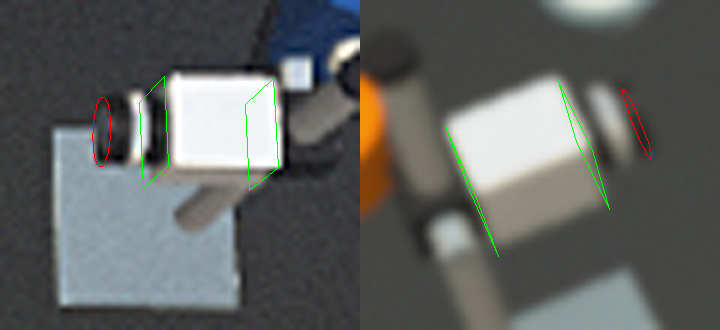

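drive_tool --rows '[1,-2,0,-0.1,0,3,-5.5,0,-0.25,0,5,-9.5,0,-0.4,0,7,-13,0,-0.55,0,9,-16.5,0,-0.7,0,11,-20,0,-0.85,0,12.5,-22.5,0,-0.95,0,13,-23.5,0,-1.0,0]'

```text
time: 12.55
ee_pos: [0.6286, -0.1438, 0.2854]
tcp_rot: [[0.841, 0.54, -0.001], [0.54, -0.841, -0.001], [-0.001, 0.0, -1.0]]
contact_force: [-1.2, 0.9, -0.6]
width: 0.163
finger_force: 30.1
```

drive_tool --rows '[0.3,-0.6,0,-0.1,0,0.8,-1.5,-0.5,-0.2,0,1.3,-2.5,-1.2,-0.32,0,1.7,-3.2,-1.9,-0.42,0,1.9,-3.6,-2.4,-0.49,0,1.9,-3.6,-2.5,-0.509,0,1.9,-3.6,-2.5,-0.509,0]'

```text
time: 13.42
ee_pos: [0.6474, -0.1773, 0.2613]
tcp_rot: [[0.998, 0.069, 0.0], [0.069, -0.998, 0.0], [0.0, -0.0, -1.0]]
contact_force: [0.2, -0.4, -0.1]
width: 0.158
finger_force: 30.0
```

```bash
cat > chk.py <<'E'
from held import *
from fit import render
s=sensors.read_state(); tcp=np.array(s["ee_pos"]); R=np.array(s["tcp_rot"]); print(tcp,"tool y angle deg",np.degrees(np.arctan2(R[1,1],R[0,1])),s["width"],s["finger_force"],np.array(s["joint_vel"]).round(3))
im=[]
for n in("scene","top"):
    P=optics.capture(n); c=load(P); d=proj(c,[tcp+[.001,0,-.044]])[0]
    x0,y0=(d-33).astype(int); S=6; a=cv2.resize(np.ascontiguousarray(P["pixels"][y0:y0+66,x0:x0+66,::-1]),None,fx=S,fy=S,interpolation=cv2.INTER_CUBIC)
    m=(render(c,tcp+[.001,0,-.044],np.arctan2(R[1,1],R[0,1]))[y0:y0+66,x0:x0+66]>.5).astype(np.uint8)
    cs=cv2.findContours(cv2.resize(m,None,fx=S,fy=S,interpolation=cv2.INTER_NEAREST),0,2)[0]; cv2.drawContours(a,cs,-1,(0,255,255),1); im.append(a)
cv2.imwrite("pics/chk.png",np.hstack(im))
E
python3 chk.py
```

```text
[ 0.6474 -0.1773  0.2613] tool y angle deg -86.0594135101357 0.15840191087583924 30.029122713021934 [ 0.001 -0.002 -0.002 -0.002  0.004  0.002  0.009]
```

View pics/chk.png

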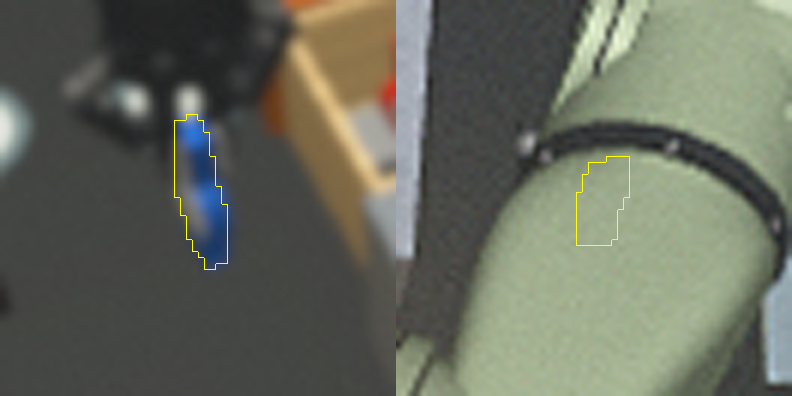

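The model outline (scene crop 175–228, 113–268) fits the held holder, and the drawer with red still in place shows at right. The arm hides it in the top view. Settle and hand in.

drive_tool --rows '[0,0,0,0,0,0,0,0,0,0,0,0,0,0,0,0,0,0,0,0]'

```text
time: 14.02
ee_pos: [0.6475, -0.1776, 0.2612]
tcp_rot: [[0.998, 0.068, -0.0], [0.068, -0.998, 0.0], [-0.0, -0.0, -1.0]]
contact_force: [-0.1, -0.5, 0.1]
width: 0.16
finger_force: 30.0
```

```bash
python3 -c "
from rig import sensors,r
s=sensors.read_state(); print(s['ee_pos'],s['time'],s['finger_force']); print(r.job_done())"
```

```text
[ 0.64749542 -0.17756668  0.26118732] 14.025 30.029766582883894
the job is handed in; nothing more can be done
None
```

I handed the job in at 14.0 s: the blue holder is held still and upright, square to the lens at 12 cm and centred to within my roughly 3 mm image accuracy, with the drawer about 17.6 cm open and red and yellow still standing when last seen; no verdict came back.

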